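# Pin a stack of finish samples on the binding board

## Task

Three drilled finish samples lie crooked on the binding board: square the stack up against its two fences and bind it with the long pin from the rack, passed through all three plates and into the hole of the bed below until its handle sits down on the top plate. Leave the stack square and the pin released, leave the stub pin in the rack, and do not knock over or push aside the other things on the desk.

Things in the scene. Friction and masses are not known exactly. Their poses are not given: they have to be found in the camera images.
- base: Dark steel base plate fixed to the desk, 200 (x) x 130 (y) x 8 high (mm), origin at the centre of its underside. The grey bed, 150 x 110 x 20 high, is clamped on it, its top 28 above the origin. The bed was slid along x before clamping and stands anywhere from -10 to +10 of the middle, differently each time; this shift is not reported. It holds firm against pushes of under 100 N.
- fence_line (a point): Fixed point on the base, 54 above its underside, at its x = 0, y = +40; axes as the base's. Two aluminium fences, 26 high, 8 thick, stand on the bed and move with it, tops at this height. Side fence: inner face at this point's y, x from -50 to +68 plus the shift. End fence: inner face at x = +60 plus the shift, y from -30 to +48 of the base. They form the bed's +x, +y corner.
- bed_line (a point): Fixed point on the base at its x = 0, y = +9, in the height of the bed's top face (28); axes as the base's. On the x line through it lies the bed's hole, 11.5 in diameter, 20 deep, through to the base plate, at x = +42 plus the shift. A plate flat against both fences is centred on this line with its hole exactly over the bed's hole, its centre at x = +10 plus the shift.
- pin_handle (a point): Long steel binding pin with a round wooden handle, 20 in diameter, 36 tall: the point is the handle's centre, z up along the pin away from the tip. Total length 76, about 60 g. It stands loosely upright in one of the rack's two holes with the handle's flat underside (18 below this point) on the rack's top.
- pin_tip (a point): Lower end of the long pin, on its axis, 58 below the handle's centre. The steel shank is 10 in diameter, 40 long from here to the handle's underside, the last 5 tapered to 5 in diameter.
- rack: Light wooden rack block fixed to the desk, 60 (x) x 130 (y) x 50 high, origin at the centre of its underside, with two upright holes 12.5 in diameter at y = -40 and y = +40. One holds the long pin, the other the stub pin.
- stub_handle (a point): Short stub pin, not wanted here (too short to reach through): the point is the centre of its squat wooden handle, 34 in diameter and 22 tall; the shank is only 18 long.
- plate0_center (a point): Bottom plate of the stack (plywood): drilled sample plate 100 (x) x 62 (y) x 8 thick, about 50 g, lying loose in a crooked stack on the bed; the point is its centre, x along its length towards the drilled end, z up.
- plate0_hole (a point): Centre (half-way up) of the 11.5 round hole through plate 1 from below, 32 from the plate's centre towards +x, on the middle line of its width.
- plate1_center (a point): Middle plate (white laminate): drilled sample plate 100 (x) x 62 (y) x 8 thick, about 50 g, lying loose in a crooked stack on the bed; the point is its centre, x along its length towards the drilled end, z up.
- plate1_hole (a point): Centre (half-way up) of the 11.5 round hole through plate 2 from below, 32 from the plate's centre towards +x, on the middle line of its width.
- plate2_center (a point): Top plate (brown wood): drilled sample plate 100 (x) x 62 (y) x 8 thick, about 50 g, lying loose in a crooked stack on the bed; the point is its centre, x along its length towards the drilled end, z up.
- plate2_hole (a point): Centre (half-way up) of the 11.5 round hole through plate 3 from below, 32 from the plate's centre towards +x, on the middle line of its width.
- jug: Bystander, loose, to be left alone: clear glass jug, 200 high, 112 wide, handle on one side; origin at the centre of its underside, z up.
- bottle0: Bystander, loose, to be left alone: clear plastic bottle with a red cap, 76 in diameter, 250 high; origin at the centre of its underside, z up.
- bottle1: Bystander, loose, to be left alone: second such bottle; origin at the centre of its underside, z up.
- glass: Bystander, loose, to be left alone: stemmed tasting glass, 130 high, 76 wide; origin at the centre of its underside, z up.
- stapler: Bystander, loose, to be left alone: black desk stapler, 135 x 36 x 50 high; origin at the centre of its underside, z up.
- mug: Bystander, loose, to be left alone: white mug, 80 in diameter, 95 high; origin at the centre of its underside, z up.
- punch: Bystander, loose, to be left alone: paper punch, 90 x 110 x 60 high; origin at the centre of its underside, z up.
Not all that is in view belongs to the job. What is shaped like the part that bears plate0_center but turquoise is not meant.

How it is judged:
By the outcome, as a careful person would: the job done as asked, in the order asked, and still so for the second after the job is handed in, with the robot touching nothing.
It also fails if it takes over 72 s, if anything falls off the work surface, if the arm or the gripper's body presses on something with over 40 N, if the wrist force passes 120 N, or if a joint passes its speed limit or range.

## Robot

A 7-joint arm with a two-finger parallel gripper is mounted at the origin on the work surface. World frame = base frame: x ahead of the robot, y to its left, z up, the work surface at z = 0. Lengths are in m, angles in degrees, forces in N, time in s.
With the tool pointing down it reaches from about 0.425 to 0.875 m from the base axis. Payload 4.7 kg.
Tool frame: the origin (TCP) lies between the finger pads; the fingertips stand 19 mm ahead of it and the grasp point (between the pads) is the TCP; x points along the fingers, z is the direction in which the jaws open and shut, and the axes are right-handed (so a half turn about x gives the same grasp; the last joint's range is limited). The gripper opens to 87 mm and grips with 3 to 60 N. Pads are 19 mm wide; open, the fingers measure 117 mm over their backs; the gripper's body (75 mm by 190 mm) begins 51 mm behind the grasp point.
Start: joints at [70.594, 18.392, -4.016, 83.108, 1.295, 78.541, -3.26], TCP at [0.225, -0.61, 0.242] pointing down, gripper open.
Joint ranges: [-163.93, 163.93], [-17.29, 119.83], [-79.2, 71.16], [3.27, 140.29], [-89.18, 269.18], [5.43, 117.66], [-154.24, 154.24]. Speed limits (degrees/s): [147.25, 147.25, 180, 180, 180, 180, 180].

## Interface

Orientations are given as [roll, pitch, yaw] about the fixed x, y, z axes, in that order (R = Rz(yaw) Ry(pitch) Rx(roll)).
In Python, from cell import monitor, read_camera, camera_model, env, regions_of gives the robot as it stands. The module is installed in compiled form; this text tells all that it offers.
- The arm moves only by the tool step_arm, never from a script. Its argument "deltas" is a list of rows, each a list of 5 numbers: the gripper's target within -1 to 1 (fully open at 1, half-way at 0, shut at -1), then the shift along the tool's x, y, z in m, then the turn about the tool's x in degrees. A call has 1 to 12 rows; each row is the pose to reach, as a shift and turn from the pose commanded when the call began, along the tool's axes at that moment; what a row does not reach only later rows make up. A row lasts 1/8 s, in which the tool goes at most 62.5 mm and 10.7 degrees, less where a joint would pass 70% of its speed; a pose out of reach is approached as far as the arm can. A call with a gripper value outside its range is refused whole. The fingers move at their own pace and stop on an object; "newtons" is the grip in N (left out, the last holds). Time passes only in rows, so rows that repeat a pose let the fingers close. It gives the time, the measured TCP pose, the force and the opening at its end, in the units of the state.
- monitor.get_obs(): the state, without advancing time (a new reading comes with each control period).
- read_camera(name): name is "scene" or "top" or "wrist"; returns (picture, depth): 384x512x3 uint8, red, green, blue; 384x512 float32, m along the optical axis (not along the pixel's ray), 0 where there is no reading.
- camera_model(name): a dict with "fx", "fy", "cx", "cy" (pixels), "xyz" and "attitude" of the camera in the world. Camera axes: x right, y down, z forward; pixel columns grow to the right and rows downward; lengths in m; the calibration is good to about 2 mm. A picture is of the moment at which its call begins: read the wrist's pose just before it. camera_model takes no time and is no camera call; for the wrist camera it gives the pose at the moment of the call.
- env.sign_off(): hands the job in, once; it reports no verdict.
Trained networks look in the newest picture that a camera, given by its name, has taken for a name from the list of things; names that differ only in an ending like _2 or _b are one class to them, and where a whole thing is asked for, a point or a joint stands for the part that bears it (a point fixed in the world has none). Each returns a list of dicts, best first, with "p" (0 to 1); they miss things now and then, are a little off and sometimes report something else, mostly with a low value. They report only what shows in the picture. A call takes as long as a camera call. They do not tell look-alikes from the thing itself.
- regions_of(camera, thing): "pixels" (384x512 bool, what is visible of it) and "pixel" ([column, row] in pixels, amid what is visible of it).
The state is a dict: "time_s": time; "qpos": joint angles; "joint_velocities": joint speeds; "effort": joint torques, N m; "tool_pos": TCP position; "tool_rot": TCP orientation; "force": force on the tool from outside, world axes, zero at the start; "wrist_torque": the same for the moment, N m; "grip_width": finger opening in m.
Only numpy, scipy, OpenCV 4.12 (cv2) and the standard library are available. Lean on these libraries where they do the work, as an engineer would, in place of code of your own. Each camera call takes 0.05 s, during which the arm holds its last target. There are 200 camera calls.

## Working session

There is one attempt and no reset: what is moved stays moved. The work goes in short steps, Python scripts to look and compute and a tool call to move; the robot and the scene stay as the last step left them, time stands still between calls to the robot, and variables do not carry over. Pictures are saved under pics/ and viewed, about 8 in all and at most 12, crops included, and the job is handed in when it is done.

Besides the shell and the picture viewer there is one more tool, called by a JSON object that holds its "fn" and its "kwargs", one argument or row to a line. step_arm: Moves the arm, as the interface text tells. Its arguments: {"type":"object","properties":{"deltas":{"type":"array"},"newtons":{"type":"number"}},"required":["deltas"]}

```bash
mkdir -p pics
cat > h.py <<'E'
import numpy as np, cv2
from scipy.spatial.transform import Rotation as R
from cell import monitor, read_camera, camera_model, env, regions_of
np.set_printoptions(precision=4,suppress=True)
def rot(a): return R.from_euler('xyz',a,degrees=True).as_matrix() if np.ndim(a)==1 else np.array(a)
def cloud(name,d,m=None):
    m=camera_model(name) if m is None else m
    v,u=np.mgrid[:384,:512]
    P=np.stack([(u-m['cx'])/m['fx']*d,(v-m['cy'])/m['fy']*d,d],-1)
    return P@rot(m['attitude']).T+np.array(m['xyz'])
def proj(m,p):
    c=rot(m['attitude']).T@(np.array(p)-np.array(m['xyz']))
    return np.array([m['fx']*c[0]/c[2]+m['cx'],m['fy']*c[1]/c[2]+m['cy']])
def atz(m,u,v,z):
    r=rot(m['attitude'])@np.array([(u-m['cx'])/m['fx'],(v-m['cy'])/m['fy'],1])
    o=np.array(m['xyz']); return o+r*(z-o[2])/r[2]
def save(n,a,k=1): cv2.imwrite('pics/'+n+'.png',cv2.cvtColor(cv2.resize(a,None,fx=k,fy=k,interpolation=cv2.INTER_CUBIC),cv2.COLOR_RGB2BGR))
E
python3 - <<'E'
from h import *
print(monitor.get_obs())
ims=[]
for n in ['scene','top']:
    im,d=read_camera(n); ims.append(im); m=camera_model(n); print(n,m)
    C=cloud(n,d)
    for t in ['base','rack','pin_handle','stub_handle','plate0_center','plate1_center','plate2_center','plate2_hole','jug','bottle0','glass','stapler','mug','punch']:
        for r in regions_of(n,t)[:3]:
            P=C[r['pixels']&(d>0)]
            print(t,round(r['p'],2),r['pixel'],len(P),np.median(P,0) if len(P) else '',P.min(0) if len(P) else '',P.max(0) if len(P) else '')
save('a',np.vstack(ims),.78)
save('top1',ims[1],1.5)
E
```

```text
{'time_s': 0.0, 'qpos': array([70.594 , 18.4402, -4.0148, 83.1735,  1.2947, 78.5412, -3.2592]), 'joint_velocities': array([ 0.0078,  0.1082,  0.0186,  0.0842,  0.0519, -0.0995,  0.0105]), 'effort': array([ -0.0003, -49.129 ,  -0.404 , -31.2523,  -0.0639,   0.0439,
         0.0002]), 'tool_pos': array([ 0.2244, -0.6095,  0.2405]), 'tool_rot': array([-177.0594,   89.8902,  113.1564]), 'force': array([ 0.0265, -0.138 , -0.1189]), 'wrist_torque': array([ 0.0441, -0.0135,  0.0583]), 'grip_width': 0.08692403441925486}
scene {'fx': 442.6399145659199, 'fy': 442.6399145659199, 'cx': 249.4696634761465, 'cy': 195.37987611979347, 'xyz': array([1.324 , 0.0603, 0.8091]), 'attitude': array([-130.6482,   -1.0537,   94.1497])}
base 0.73 [263.4, 247.9] 2000 [0.6046 0.0527 0.0244] [ 0.4582 -0.0419 -0.0014] [0.6556 0.1461 0.0581]
base 0.4 [362.3, 197.1] 1291 [0.4181 0.3096 0.0423] [ 0.3327  0.2562 -0.0005] [0.4441 0.373  0.0662]
rack 0.61 [118.5, 218.8] 1309 [ 0.5562 -0.3019  0.0487] [ 0.4477 -0.3957 -0.0016] [ 0.7268 -0.1629  0.2024]
pin_handle 0.57 [139.6, 207.0] 105 [ 0.5394 -0.2577  0.0735] [ 0.5188
[... 3749 characters left out ...]
0.1563  0.1206] [ 0.7018 -0.2272 -0.0051] [ 0.8545 -0.0647  0.2072]
bottle0 0.87 [135.0, 117.4] 1167 [0.6901 0.3524 0.1602] [ 0.6657  0.3271 -0.0068] [0.8067 0.4681 0.2553]
glass 0.72 [375.4, 124.8] 760 [ 0.6964 -0.324   0.0799] [ 0.662  -0.3898 -0.0072] [ 0.7684 -0.2861  0.1368]
glass 0.69 [353.9, 177.6] 58 [ 0.5308 -0.2597  0.0847] [ 0.5231 -0.2686  0.0478] [ 0.543  -0.2512  0.0918]
stapler 0.94 [307.6, 188.7] 545 [ 0.5106 -0.1385  0.0429] [ 0.4474 -0.165  -0.0003] [ 0.5755 -0.1202  0.0576]
mug 0.95 [136.5, 169.2] 924 [0.5644 0.3705 0.0403] [ 0.5228  0.3186 -0.0094] [0.6263 0.4373 0.1009]
punch 0.75 [154.2, 229.5] 1244 [0.3878 0.3059 0.0538] [ 0.3344  0.2527 -0.0048] [0.4419 0.3751 0.0698]
```

View pics/a.png

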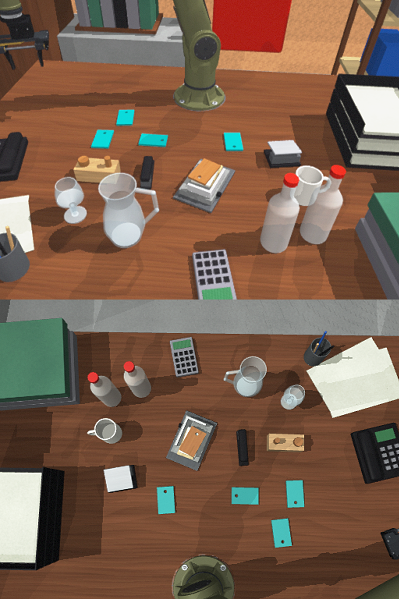

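Run:
```python
from h import *
im,d=read_camera('top'); 
save('crop',np.hstack([im[115:245,170:300]]),4.4)
```

```text
(no output)
```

View pics/crop.png

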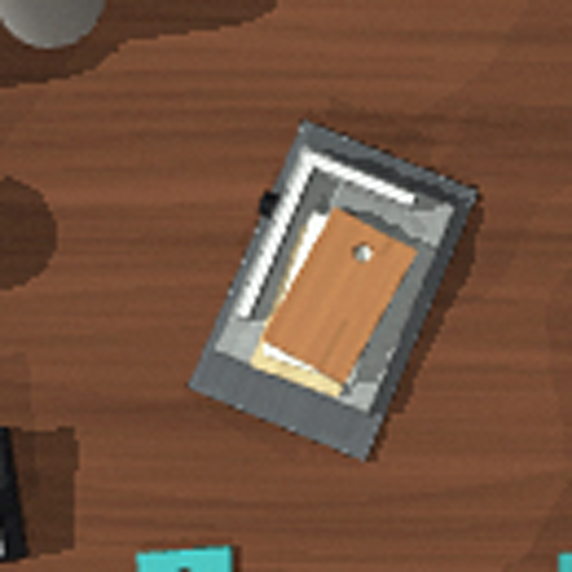

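Top camera: the board (crop scale 4.4, offset 170,115) has corners at about (239,143), (279,158), (254,220) and (213,203). The fences are on its upper and left edges, the brown plate's hole is at about (252,172), and the turquoise plates lie elsewhere. The long pin is the rack's left (+y) one.

Run:
```python
from h import *
o=monitor.get_obs(); T=rot(o['tool_rot']); print(T, o['time_s'])
m=camera_model('top')
c=[atz(m,u,v,.008) for u,v in [(239.3,142.7),(278.6,158.2),(254.1,219.5),(213.2,202.5)]]
print(np.array(c)); ctr=np.mean(c,0); print('base',ctr)
for a,b in [(2,1),(3,0)]:
    e=c[b]-c[a]; print(np.hypot(*e[:2]),np.degrees(np.arctan2(e[1],e[0])))
w=camera_model('wrist'); print(w, T.T@(np.array(w['xyz'])-o['tool_pos']), T.T@rot(w['attitude']))
# target: above bed centre, height .24
p=np.array([.50,0.06,.26]); print('delta tool',T.T@(p-o['tool_pos']))
print(atz(m,252.3,172.2,.052))
```

```text
[[-0.      0.9384  0.3455]
 [-0.0001  0.3455 -0.9384]
 [-1.     -0.0001  0.0001]] 1.55
[[ 0.6538  0.0719  0.008 ]
 [ 0.6081 -0.047   0.008 ]
 [ 0.423   0.0232  0.008 ]
 [ 0.4715  0.1453  0.008 ]]
base [0.5391 0.0483 0.008 ]
0.1979834067405847 -20.778731412900456
0.19652355565278293 -21.934879775990783
{'fx': 328.47772145981264, 'fy': 328.47772145981264, 'cx': 249.44203810147815, 'cy': 189.06198751678912, 'xyz': array([ 0.2921, -0.5847,  0.3832]), 'attitude': array([164.8864,   0.0016, -69.8175])} [-0.1416  0.0721 -0.0003] [[ 0.0002 -0.2607  0.9654]
 [-0.0005 -0.9654 -0.2607]
 [ 1.     -0.0005 -0.0003]]
delta tool [-0.0185  0.49   -0.5336]
[0.5567 0.0301 0.052 ]
```

{"fn": "step_arm", "kwargs": {
  "deltas": [
    [1,0,0.04,-0.04,-4],
    [1,0,0.085,-0.08,-8],
    [1,0.005,0.125,-0.12,-12],
    [1,0.01,0.17,-0.16,-16],
    [1,0.015,0.21,-0.2,-20],
    [1,0.02,0.255,-0.24,-24],
    [1,0.025,0.295,-0.28,-28],
    [1,0.03,0.34,-0.32,-32],
    [1,0.035,0.38,-0.36,-36],
    [1,0.04,0.425,-0.4,-40],
    [1,0.04,0.465,-0.44,-44],
    [1,0.04,0.506,-0.482,-48.4]
  ]
}}

```text
time_s: 3.05
tool_pos: [0.5335, 0.0185, 0.2018]
tool_rot: [-16.1, 89.9, -37.4]
force: [0.8, -0.3, 0.2]
grip_width: 0.0875
```

Run:
```python
from h import *
o=monitor.get_obs(); print(o['time_s'],o['qpos'],o['tool_pos'],o['tool_rot'],o['force'])
m=camera_model('wrist');im,d=read_camera('wrist'); np.savez('w1.npz',im=im,d=d); print(m)
save('w1',im,1.5)
```

```text
3.05 [ 32.3238   8.5899 -40.2763 101.6246   5.8835  71.8424 -30.7571] [0.5335 0.0185 0.2018] [-16.119   89.9314 -37.4075] [ 0.8199 -0.3298  0.2388]
{'fx': 328.47772145981264, 'fy': 328.47772145981264, 'cx': 249.44203810147815, 'cy': 189.06198751678912, 'xyz': array([0.5601, 0.0855, 0.3435]), 'attitude': array([164.8769,  -0.056 , -21.3227])}
```

View pics/w1.png

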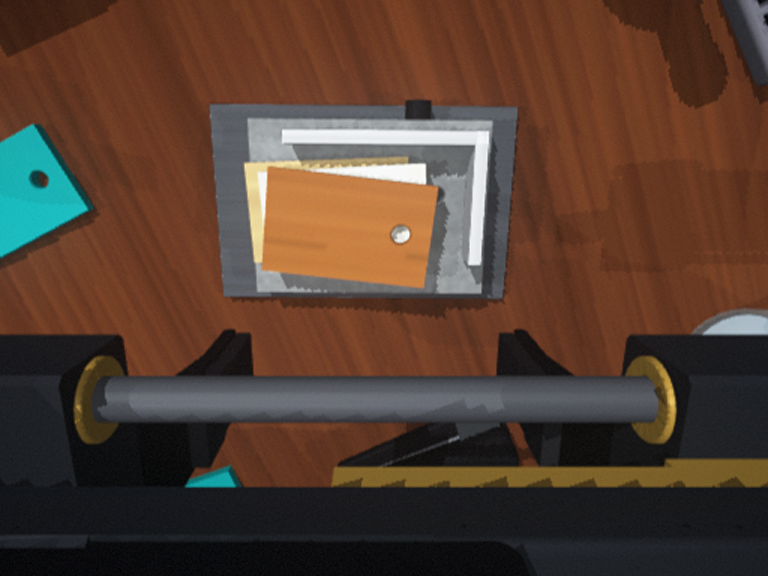

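Wrist view (×1.5): the board is centred at about (362,200), tool nearly parallel to it. The side fence's inner top edge runs (283,143)–(468,146), the end fence's runs (474,148)–(470,264), and the plates overlap crookedly with the top hole at (400,234).

Run:
```python
from h import *
m={'fx':328.4777,'fy':328.4777,'cx':249.442,'cy':189.062,'xyz':[0.5601,0.0855,0.3435],'attitude':[164.8769,-0.056,-21.3227]}
z=np.load('w1.npz'); im=z['im']; hsv=cv2.cvtColor(im,cv2.COLOR_RGB2HSV)
q=lambda u,v,h: atz(m,u/1.5,v/1.5,h)
c=np.array([q(*p,.008) for p in [(210,104),(518,108),(503,299),(224,297)]]); b=c.mean(0)
print('base',b,[ (np.hypot(*(e[:2])),np.degrees(np.arctan2(e[1],e[0]))) for e in (c[1]-c[0],c[2]-c[3],c[0]-c[3],c[1]-c[2])])
# fence white mask -> rectify top plane at z=.054
yaw=-21.4; Rb=rot([0,0,yaw])
L=lambda p: Rb.T@(np.array(p)-[b[0],b[1],0])*1000
for n,p,h in [('sideL',(283,144),.054),('sideR',(468,146.5),.054),('endT',(474,150),.054),('endB',(469.5,264),.054),('hole',(400.5,234),.052)]:
    print(n,L(q(*p,h)))
for n,P,h in [('top',[(268,167),(438,187),(424,289),(262,270)],.052),('white',[(258,171),(425,163)],.044),('ply',[(245,163),(408,157),(256,262)],.036),('bed',[(247,119),(493,123)],.028)]:
    print(n,[L(q(*p,h)) for p in P])
D=cv2.fitLine(np.argwhere(((im.min(2)>215)&(z['d']<.31))[75:180,180:335]).astype(np.float32),cv2.DIST_L2,0,.01,.01)
t=rot(monitor.get_obs()['tool_rot']); print('tcp in base',L(monitor.get_obs()['tool_pos']), 'tool z yaw',np.degrees(np.arctan2(t[1,2],t[0,2])))
```

```text
base [0.5405 0.0536 0.008 ] [(np.float64(0.1979579748646629), np.float64(-22.02050048619252)), (np.float64(0.19834841378745352), np.float64(-21.76846948732202)), (np.float64(0.12928781422229427), np.float64(68.10455443707869)), (np.float64(0.12841677140485022), np.float64(68.278750106961))]
sideL [-44.6786  40.3061  54.    ]
sideR [59.9814 39.0866 54.    ]
endT [63.4828 37.1787 54.    ]
endB [ 64.3652 -29.0878  54.    ]
hole [ 22.637  -11.2465  52.    ]
top [array([-54.2674,  27.5725,  52.    ]), array([44.0442, 16.3677, 52.    ]), array([ 37.6054, -45.3243,  52.    ]), array([-61.261 , -33.4251,  52.    ])]
white [array([-61.9916,  25.0005,  44.    ]), array([36.9028, 29.7401, 44.    ])]
ply [array([-71.4175,  29.4052,  36.    ]), array([27.335 , 33.0604, 36.    ]), array([-68.5111, -32.0329,  36.    ])]
bed [array([-70.4876,  55.2174,  28.    ]), array([79.3195, 53.1108, 28.    ])]
tcp in base [  4.479  -25.1123 202.4128] tool z yaw -20.581692837471014
```

{"fn": "step_arm", "kwargs": {
  "deltas": [
    [0.15,0,-0.035,-0.0195,0.55],
    [0.15,0.04,-0.035,-0.0195,0.55],
    [0.15,0.08,-0.035,-0.0195,0.55],
    [0.15,0.12,-0.035,-0.0195,0.55],
    [0.15,0.14,-0.035,-0.0195,0.55],
    [0.15,0.151,-0.035,-0.0195,0.55],
    [0.15,0.151,-0.035,-0.0195,0.55],
    [0.15,0.151,-0.035,-0.0195,0.55]
  ]
}}

```text
time_s: 4.1
tool_pos: [0.5028, -0.0084, 0.0516]
tool_rot: [9.1, 89.9, -12.8]
force: [-0.2, -0.2, -0.1]
grip_width: 0.0501
```

```bash
cat >> h.py <<'E'
B=np.array([.5405,.0536,0]); Rb=rot([0,0,-21.95])
def st():
    o=monitor.get_obs(); t=rot(o['tool_rot'])
    print('t',o['time_s'],'tcp in base mm',Rb.T@(o['tool_pos']-B)*1000,'zyaw',np.degrees(np.arctan2(t[1,2],t[0,2])),'F base',Rb.T@o['force'],'w',o['grip_width'],'q',o['qpos'])
E
python3 - <<'E'
from h import *
st();st()
E
```

```text
t 4.1 tcp in base mm [-11.766  -71.5883  51.5636] zyaw -21.940128162750078 F base [-0.1656 -0.2441 -0.1239] w 0.050130250241132004 q [ 32.7496  14.7931 -38.1992 114.4241  11.2556  54.2746 -33.0665]
t 4.1 tcp in base mm [-11.766  -71.5883  51.5636] zyaw -21.940128162750078 F base [-0.1656 -0.2441 -0.1239] w 0.050130250241132004 q [ 32.7496  14.7931 -38.1992 114.4241  11.2556  54.2746 -33.0665]
```

{"fn": "step_arm", "kwargs": {
  "deltas": [
    [0.15,0,0.006,0,0],
    [0.15,0,0.011,0,0],
    [0.15,0,0.015,0,0],
    [0.15,0,0.018,0,0],
    [0.15,0,0.021,0,0],
    [0.15,0,0.024,0,0],
    [0.15,0,0.027,0,0],
    [0.15,0,0.03,0,0],
    [0.15,0,0.032,0,0],
    [0.15,0,0.034,0,0],
    [0.15,0,0.035,0,0]
  ]
}}

```text
time_s: 5.48
tool_pos: [0.5145, 0.0238, 0.0504]
tool_rot: [-123.9, 89.9, -145.9]
force: [-1.4, -3.3, 2.2]
grip_width: 0.05
```

Run:
```python
from h import *
st()
```

```text
t 5.475 tcp in base mm [-12.9524 -37.3305  50.4174] zyaw -21.928195971949556 F base [-0.0613 -3.6283  2.2258] w 0.05003726467302506 q [ 29.1963  16.6959 -38.7545 112.68    12.742   54.9069 -37.7086]
```

{"fn": "step_arm", "kwargs": {
  "deltas": [
    [0.15,0,0.001,0,0],
    [0.15,0,0.002,0,0],
    [0.15,0,0.002,0,0]
  ]
}}

```text
time_s: 5.85
tool_pos: [0.5157, 0.0263, 0.0504]
tool_rot: [116.1, 90.0, 94.2]
force: [-1.1, -2.2, 0.2]
grip_width: 0.0501
```

{"fn": "step_arm", "kwargs": {
  "deltas": [
    [0.15,0,0.001,0,0],
    [0.15,0,0.002,0,0],
    [0.15,0,0.002,0,0]
  ]
}}

```text
time_s: 6.22
tool_pos: [0.5163, 0.0272, 0.0504]
tool_rot: [-98.4, 89.9, -120.3]
force: [-2.2, -3.8, 0.4]
grip_width: 0.0502
```

{"fn": "step_arm", "kwargs": {
  "deltas": [
    [0.15,0,0.001,0,0],
    [0.15,0,0.002,0,0],
    [0.15,0,0.002,0,0]
  ]
}}

```text
time_s: 6.6
tool_pos: [0.5163, 0.0273, 0.0504]
tool_rot: [-103.1, 89.8, -125.1]
force: [-5.0, -8.3, 3.1]
grip_width: 0.0503
```

{"fn": "step_arm", "kwargs": {
  "deltas": [
    [0.15,0,-0.012,0,0],
    [0.15,-0.02,-0.015,-0.005,0],
    [0.0,-0.045,-0.015,-0.02,0],
    [-0.2,-0.045,-0.015,-0.04,-10],
    [-0.45,-0.045,-0.005,-0.06,-20],
    [-0.45,-0.045,0.01,-0.075,-30],
    [-0.45,-0.045,0.025,-0.075,-40],
    [-0.45,-0.045,0.0376,-0.075,-50],
    [-0.45,-0.045,0.0376,-0.075,-60],
    [-0.45,-0.045,0.0376,-0.075,-70],
    [-0.45,-0.045,0.0376,-0.075,-80],
    [-0.45,-0.045,0.0376,-0.075,-90]
  ]
}}

```text
time_s: 8.1
tool_pos: [0.4623, 0.0937, 0.0959]
tool_rot: [-25.4, 89.8, 43.0]
force: [0.2, -0.5, -0.1]
grip_width: 0.0241
```

{"fn": "step_arm", "kwargs": {
  "deltas": [
    [-0.45,0,0,0,0],
    [-0.45,0.02,0,0,0],
    [-0.45,0.035,0,0,0],
    [-0.45,0.045,0,0,0],
    [-0.45,0.045,0,0,0]
  ]
}}

```text
time_s: 8.72
tool_pos: [0.4611, 0.0928, 0.0498]
tool_rot: [94.8, 89.9, 162.9]
force: [-0.4, 0.3, 0.1]
grip_width: 0.0237
```

Run:
```python
from h import *
st()
```

```text
t 8.725 tcp in base mm [-88.2824   6.68    49.8046] zyaw 68.04407344614488 F base [-0.4879  0.1323  0.1451] w 0.023731013394389867 q [ 33.1451  13.5828 -51.2577 118.2905  13.0329  53.9078  42.9474]
```

{"fn": "step_arm", "kwargs": {
  "deltas": [
    [-0.45,0,-0.004,0,0],
    [-0.45,0,-0.008,0,0],
    [-0.45,0,-0.012,0,0],
    [-0.45,0,-0.016,0,0],
    [-0.45,0,-0.02,0,0],
    [-0.45,0,-0.024,0,0],
    [-0.45,0,-0.028,0,0],
    [-0.45,0,-0.032,0,0],
    [-0.45,0,-0.036,0,0],
    [-0.45,0,-0.039,0,0],
    [-0.45,0,-0.041,0,0],
    [-0.45,0,-0.041,0,0]
  ]
}}

```text
time_s: 10.22
tool_pos: [0.4987, 0.0778, 0.0503]
tool_rot: [107.1, 89.8, 175.2]
force: [-6.4, 2.6, 4.4]
grip_width: 0.0235
```

Run:
```python
from h import *
st()
```

```text
t 10.225 tcp in base mm [-47.8683   6.8196  50.2944] zyaw 68.09127178321721 F base [-6.9334  0.0571  4.4263] w 0.023462524602266898 q [ 32.2034  18.0399 -49.0642 113.7583  16.4303  55.4708  43.1397]
```

{"fn": "step_arm", "kwargs": {
  "deltas": [
    [-0.45,0,-0.0015,0,0],
    [-0.45,0,-0.003,0,0],
    [-0.45,0,-0.003,0,0]
  ]
}}

```text
time_s: 10.6
tool_pos: [0.4988, 0.0778, 0.05]
tool_rot: [109.5, 89.5, 177.6]
force: [-12.9, 4.2, 11.1]
grip_width: 0.0236
```

Run:
```python
from h import *
st()
```

```text
t 10.6 tcp in base mm [-47.7266   6.8559  50.0491] zyaw 68.14238041484957 F base [-13.5308  -0.9632  11.0911] w 0.023625102866410497 q [ 32.0985  18.3269 -48.9987 113.5056  16.4964  55.815   43.1687]
```

{"fn": "step_arm", "kwargs": {
  "deltas": [
    [-0.45,0,0.01,0,0],
    [-0.45,-0.03,0.015,0,0],
    [0.0,-0.07,0.01,-0.01,5],
    [0.2,-0.1,0,-0.02,15],
    [0.38,-0.1,-0.01,-0.03,25],
    [0.38,-0.1,-0.02,-0.04,35],
    [0.38,-0.1,-0.03,-0.05,45],
    [0.38,-0.1,-0.04,-0.06,55],
    [0.38,-0.1,-0.05,-0.071,65],
    [0.38,-0.1,-0.058,-0.071,75],
    [0.38,-0.1,-0.058,-0.071,85],
    [0.38,-0.1,-0.058,-0.071,90]
  ]
}}

```text
time_s: 12.1
tool_pos: [0.5306, -0.0123, 0.1506]
tool_rot: [-6.3, 89.9, -28.5]
force: [0.8, 0.0, -0.9]
grip_width: 0.0598
```

{"fn": "step_arm", "kwargs": {
  "deltas": [
    [0.38,0,0,0,0],
    [0.38,0,0,0,0],
    [0.38,0,0,0,0]
  ]
}}

```text
time_s: 12.48
tool_pos: [0.5299, -0.0115, 0.1505]
tool_rot: [-17.0, 90.0, -38.9]
force: [-0.1, 0.2, -0.2]
grip_width: 0.0599
```

Run:
```python
from h import *
st()
m=camera_model('wrist');im,d=read_camera('wrist'); np.savez('w2.npz',im=im,d=d); print(m); st()
import pickle; pickle.dump(m,open('m2','wb'))
save('w2',im,1.5)
```

```text
t 12.475 tcp in base mm [ 14.5294 -64.3404 150.5422] zyaw -21.892136121585857 F base [-0.1367  0.1348 -0.2251] w 0.05994903633319674 q [ 33.9993  10.7664 -38.9917 105.6346   7.4043  66.1182 -29.3973]
{'fx': 328.47772145981264, 'fy': 328.47772145981264, 'cx': 249.44203810147815, 'cy': 189.06198751678912, 'xyz': array([0.5572, 0.0551, 0.2922]), 'attitude': array([164.8883,  -0.0159, -21.9273])}
t 12.525 tcp in base mm [ 14.4925 -64.3401 150.532 ] zyaw -21.906145983261812 F base [-1.3632 -0.1303  0.7838] w 0.060178138948438334 q [ 33.9991  10.7678 -38.9917 105.6345   7.4015  66.1232 -29.4104]
```

View pics/w2.png

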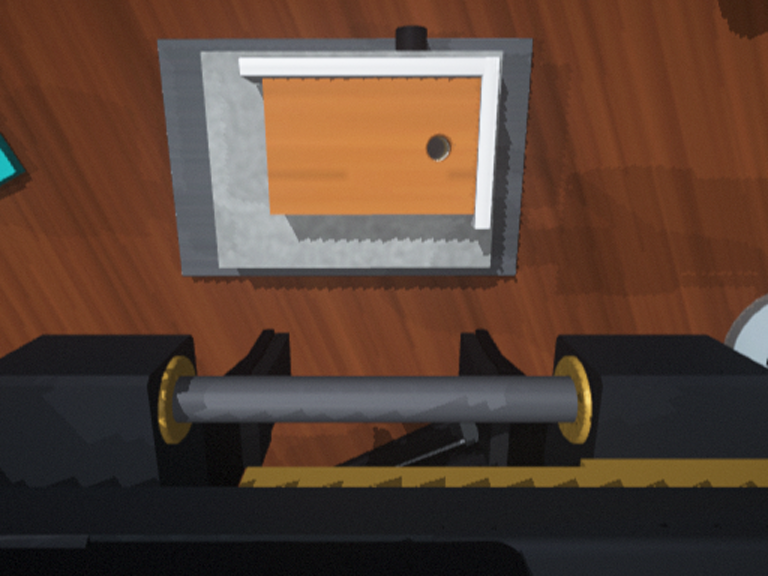

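Squared: the brown plate's edges (262,79)–(481,79) and (474,214) lie along both fences, the layers below are hidden beneath it, and the hole at (438,147) looks open through to dark. I'll measure it and compare with the touch-based estimate (43.8, 7.1 mm).

Run:
```python
from h import *
import pickle; m=pickle.load(open('m2','rb')); z=np.load('w2.npz'); im=z['im']
L=lambda u,v,h: Rb.T@(atz(m,u,v,h)-B)*1000
r=im[80:118,270:315].astype(int); k=(r[...,0]-r[...,2]<70)  # non-orange
k=cv2.morphologyEx(k.astype(np.uint8),cv2.MORPH_OPEN,np.ones((3,3)))
n,l,s,c=cv2.connectedComponentsWithStats(k)
for i in range(1,n): print(s[i],c[i]+[270,80],L(*(c[i]+[270,80]),.052))
hsv=cv2.cvtColor(im,cv2.COLOR_RGB2HSV); pl=((im[...,0].astype(int)-im[...,2]>120)).astype(np.uint8); pl[:48]=0; pl[147:]=0; pl[:,:165]=0; pl[:,330:]=0
cs=max(cv2.findContours(pl,0,1)[0],key=cv2.contourArea); print(cv2.minAreaRect(cs))
q=cv2.approxPolyDP(cs,8,True)[:,0]; print([L(*p,.052) for p in q], q.tolist())
for n,u,v,h in [('sideL',239/1.5,75/1.5,.054),('sideR',480/1.5,76/1.5,.054),('endT',483/1.5,78/1.5,.054),('endB',475/1.5,229/1.5,.054)]: print(n,L(u,v,h))
b=np.mean([L(u/1.5,v/1.5,.008) for u,v in [(158,39),(533,39),(517,276),(182,276)]],0); print('base centre',b)
```

```text
[ 15  10  15  17 208] [291.9231  98.1202] [44.9344  9.2232 52.    ]
((246.5, 97.0), (88.0, 143.0), 90.0)
[array([-35.721 ,  38.8112,  52.    ]), array([-35.5835, -20.9171,  52.    ]), array([ 62.7389, -20.156 ,  52.    ]), array([61.6888, 38.8532, 52.    ])] [[175, 53], [180, 141], [315, 140], [318, 53]]
sideL [-45.747   40.4312  54.    ]
sideR [62.568  40.0602 54.    ]
endT [63.9654 39.2238 54.    ]
endB [ 64.0386 -29.1213  54.    ]
base centre [0.1361 0.0151 8.    ]
```

{"fn": "step_arm", "kwargs": {
  "deltas": [
    [0.15,0.04,0,0,0],
    [0.15,0.08,0,0,0],
    [0.15,0.1,0,0,0],
    [0.15,0.1,0.01,0,0],
    [0.15,0.1,0.018,0,0],
    [0.15,0.1,0.023,0,0],
    [0.15,0.1,0.027,0,0],
    [0.15,0.1,0.03,0,0],
    [0.15,0.1,0.032,0,0],
    [0.15,0.1,0.034,0,0],
    [0.15,0.1,0.035,0,0],
    [0.15,0.1,0.035,0,0]
  ]
}}

```text
time_s: 14.02
tool_pos: [0.5414, 0.0172, 0.0506]
tool_rot: [-103.4, 89.6, -125.4]
force: [-4.9, -7.8, 6.6]
grip_width: 0.0497
```

Run:
```python
from h import *
st()
```

```text
t 14.025 tcp in base mm [ 14.4836 -33.4475  50.5578] zyaw -22.032194926508666 F base [-1.6467 -9.1202  6.5539] w 0.049659146273922136 q [ 28.0276  19.8342 -37.6107 108.9416  14.7614  56.2803 -38.3145]
```

{"fn": "step_arm", "kwargs": {
  "deltas": [
    [0.15,0,-0.012,0,0],
    [0.3,-0.03,-0.025,0,0],
    [0.5,-0.08,-0.04,0.005,0],
    [0.5,-0.14,-0.08,0.015,0],
    [0.5,-0.14,-0.13,0.03,0],
    [0.5,-0.14,-0.18,0.045,0],
    [0.5,-0.14,-0.23,0.06,0],
    [0.5,-0.14,-0.28,0.078,0],
    [0.5,-0.14,-0.32,0.09,0],
    [0.5,-0.14,-0.334,0.094,0],
    [0.5,-0.14,-0.334,0.094,0],
    [0.5,-0.14,-0.334,0.094,0]
  ]
}}

```text
time_s: 15.52
tool_pos: [0.5062, -0.3214, 0.1906]
tool_rot: [86.5, 89.9, 64.7]
force: [0.9, 0.8, 0.4]
grip_width: 0.0652
```

Run:
```python
from h import *
st()
m=camera_model('wrist');im,d=read_camera('wrist'); print(m)
L=lambda u,v,h: Rb.T@(atz(m,u,v,h)-B)*1000
C=cloud('wrist',d,m)
for t in ['pin_handle','stub_handle','rack']:
    for r in regions_of('wrist',t)[:2]:
        P=C[r['pixels']&(d>0)]; zt=np.percentile(P[:,2],95)
        Q=P[P[:,2]>zt-.004]; (cx,cy),rad=cv2.minEnclosingCircle(Q[:,:2].astype(np.float32)*1000)
        print(t,r['p'],r['pixel'],zt,cx,cy,rad,Q.mean(0), 'base',Rb.T@(np.array([cx/1000,cy/1000,zt])-B)*1000,Rb.T@(Q.mean(0)-B)*1000)
st()
import pickle; pickle.dump(m,open('m3','wb')); np.savez('w3.npz',im=im,d=d)
save('w3',im,1.5)
```

```text
t 15.525 tcp in base mm [ 108.3453 -360.6145  190.6104] zyaw -21.765848232202014 F base [0.5468 1.0373 0.3874] w 0.06518100642802872 q [ 53.2535  16.0527 -27.7309  93.7298   7.6957  72.1346   2.3106]
{'fx': 328.47772145981264, 'fy': 328.47772145981264, 'cx': 249.44203810147815, 'cy': 189.06198751678912, 'xyz': array([ 0.5333, -0.2548,  0.3323]), 'attitude': array([164.9667,   0.0062, -21.7982])}
pin_handle 0.65 [250.8, 103.6] 0.0855566413028167 532.596435546875 -258.5558776855469 9.600109100341797 [ 0.5327 -0.2585  0.0844] base [ 109.3524 -292.4822   85.5566] [ 109.4492 -292.3882   84.4325]
rack 0.67 [263.2, 139.4] 0.04981583440062857 532.0114135742188 -299.16387939453125 70.70706176757812 [ 0.5326 -0.29    0.0488] base [ 123.9889 -330.3652   49.8158] [ 121.0988 -321.703    48.8156]
t 15.725 tcp in base mm [ 108.4551 -361.639   190.8164] zyaw -21.806743997832893 F base [-0.1696  0.2274 -0.0057] w 0.06529269026308161 q [ 53.2538  16.0494 -27.6648  93.7006   7.7454  72.1377   2.3221]
```

View pics/w3.png

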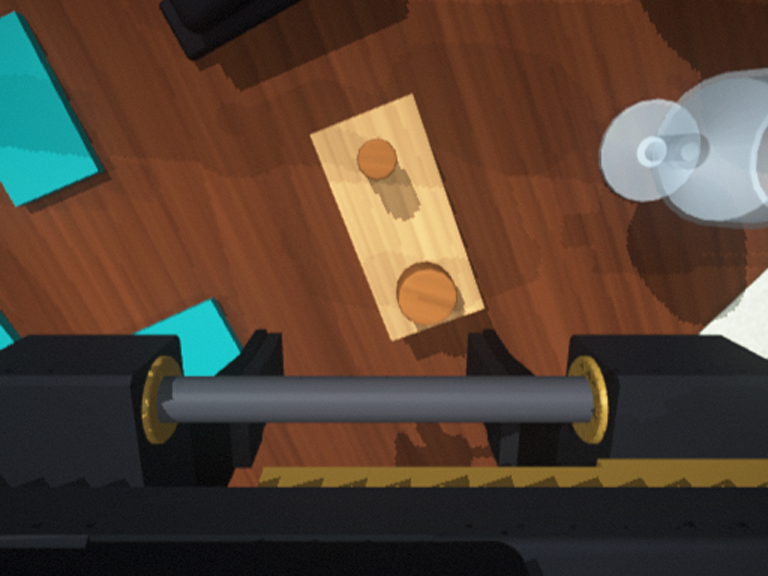

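{"fn": "step_arm", "kwargs": {
  "deltas": [
    [0.5,0,0.035,0,0],
    [0.5,0,0.069,0,0],
    [0.5,0.04,0.069,0,0],
    [0.2,0.08,0.069,0,0],
    [0,0.105,0.069,0,0],
    [-0.1,0.115,0.069,0,0],
    [-0.1,0.115,0.069,0,0],
    [-0.1,0.115,0.069,0,0]
  ]
}}

```text
time_s: 16.73
tool_pos: [0.5321, -0.2601, 0.077]
tool_rot: [-7.9, 89.9, -29.8]
force: [-0.2, -0.7, -0.3]
grip_width: 0.0395
```

Run:
```python
from h import *
st()
```

```text
t 16.725 tcp in base mm [ 109.4689 -294.0903   76.9648] zyaw -21.926107210268498 F base [ 0.112  -0.6835 -0.2864] w 0.039548275461018564 q [ 47.4178  21.574  -28.5876 101.308   11.7554  59.937   -7.3096]
```

{"fn": "step_arm", "kwargs": {
  "deltas": [
    [-0.4,0,0,0,0],
    [-0.65,0,0,0,0],
    [-0.75,0,0,0,0],
    [-0.75,0,0,0,0]
  ],
  "newtons": 20
}}

```text
time_s: 17.23
tool_pos: [0.5313, -0.26, 0.0759]
tool_rot: [-23.1, 90.0, -45.0]
force: [-0.2, 0.3, 2.4]
grip_width: 0.0195
```

Run:
```python
from h import *
st()
```

```text
t 17.225 tcp in base mm [ 108.7173 -294.3016   75.9484] zyaw -21.9387785549005 F base [-0.3107  0.2045  2.3578] w 0.019463273255066898 q [ 47.4222  21.6261 -28.565  101.3714  11.7691  59.9244  -7.3149]
```

{"fn": "step_arm", "kwargs": {
  "deltas": [
    [-1,-0.02,0,0,0],
    [-1,-0.045,0,0,0],
    [-1,-0.07,0,0,0],
    [-1,-0.08,0.03,-0.006,0],
    [-1,-0.08,0.075,-0.016,0],
    [-1,-0.08,0.12,-0.026,0],
    [-1,-0.08,0.165,-0.036,0],
    [-1,-0.08,0.21,-0.046,0],
    [-1,-0.08,0.25,-0.054,0],
    [-1,-0.08,0.28,-0.06,0],
    [-1,-0.08,0.295,-0.0634,0],
    [-1,-0.08,0.3014,-0.0647,0]
  ]
}}

```text
time_s: 18.73
tool_pos: [0.5837, 0.0442, 0.156]
tool_rot: [-66.0, 90.0, -87.9]
force: [-0.0, -0.1, -0.7]
grip_width: 0.0194
```

{"fn": "step_arm", "kwargs": {
  "deltas": [
    [-1,0,0,0,0],
    [-1,0,0,0,0],
    [-1,0,0,0,0]
  ]
}}

```text
time_s: 19.1
tool_pos: [0.5836, 0.0427, 0.1554]
tool_rot: [-95.0, 90.0, -117.0]
force: [0.2, -0.2, -0.9]
grip_width: 0.0196
```

Run:
```python
from h import *
st()
m=camera_model('wrist');im,d=read_camera('wrist')
import pickle; pickle.dump(m,open('m4','wb')); np.savez('w4.npz',im=im,d=d)
save('w4',im,1.5)
```

```text
t 19.1 tcp in base mm [ 44.0958   5.99   155.4464] zyaw -22.03795054873731 F base [ 0.3093 -0.1408 -0.9093] w 0.01956842908104512 q [ 25.9482  17.8485 -38.732   97.7742  11.917   68.575  -37.8626]
```

View pics/w4.png

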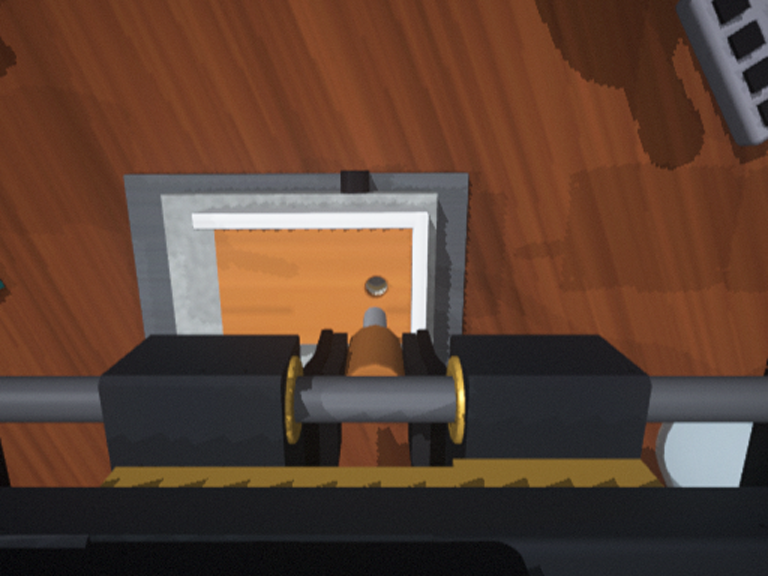

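Both fences and the squared plate are visible. The hole is at (376,286), and the held pin's shank points down with its tip at about (374,310). I'll compare the two in x/y.

Run:
```python
from h import *
import pickle; m=pickle.load(open('m4','rb')); z=np.load('w4.npz'); im=z['im']; d=z['d']
L=lambda u,v,h: Rb.T@(atz(m,u,v,h)-B)*1000
r=im[180:204,238:264].astype(int); k=(r[...,0]-r[...,2]<75).astype(np.uint8); k=cv2.morphologyEx(k,cv2.MORPH_OPEN,np.ones((3,3)))
n,l,s,c=cv2.connectedComponentsWithStats(k)
for i in range(1,n): print(s[i],c[i]+[238,180],L(*(c[i]+[238,180]),.052))
print('tip axis guess',L(374/1.5,312/1.5,.0895),'far edge',L(374/1.5,307/1.5,.0895))
C=cloud('wrist',d,m)
for v in range(203,224,2):
    row=[(u,) +tuple(Rb.T@(C[v,u]-B)*1000) for u in range(238,262) if .06<C[v,u,2]<.14]
    if row: a=np.array(row); print(v,len(a),a[:,0].min(),a[:,0].max(),a[:,1:].mean(0))
st()
```

```text
[  6   4  14  13 147] [250.3946 190.2993] [45.2677 10.8199 52.    ]
tip axis guess [44.4631  8.9141 89.5   ] far edge [44.468 11.24  89.5  ]
205 6 247.0 252.0 [44.5798 12.3221 93.565 ]
207 12 244.0 255.0 [44.5809 11.8446 96.2615]
209 14 243.0 256.0 [44.5792 11.6859 99.8105]
211 13 243.0 256.0 [ 44.6031  11.5961 103.4334]
213 16 242.0 257.0 [ 44.581   11.2949 106.3249]
215 16 242.0 257.0 [ 44.5783  11.3815 110.2046]
217 16 242.0 257.0 [ 44.5826  13.307  119.0028]
219 20 240.0 259.0 [ 44.5981  17.0451 132.3752]
221 24 238.0 261.0 [ 44.5951  16.6639 134.3656]
223 21 238.0 261.0 [ 44.5599  16.6584 137.2711]
t 19.15 tcp in base mm [ 43.9988   6.2326 155.4636] zyaw -22.01397801732573 F base [ 0.3794  0.2135 -0.6202] w 0.0193858386230946 q [ 25.9372  17.8502 -38.7461  97.7731  11.9169  68.5731 -37.8627]
```

{"fn": "step_arm", "kwargs": {
  "deltas": [
    [-1,0.01,0.0014,0.0005,0],
    [-1,0.02,0.0014,0.0005,0],
    [-1,0.028,0.0014,0.0005,0],
    [-1,0.033,0.0014,0.0005,0],
    [-1,0.037,0.0014,0.0005,0],
    [-1,0.04,0.0014,0.0005,0],
    [-1,0.042,0.0014,0.0005,0],
    [-1,0.042,0.0014,0.0005,0]
  ],
  "newtons": 25
}}

```text
time_s: 20.15
tool_pos: [0.5848, 0.0449, 0.1136]
tool_rot: [-14.8, 90.0, -36.8]
force: [-0.4, 0.1, -0.0]
grip_width: 0.0192
```

Run:
```python
from h import *
st()
```

```text
t 20.15 tcp in base mm [ 44.2988   8.519  113.5901] zyaw -21.940160803374486 F base [-0.4118 -0.0807 -0.0418] w 0.019217209873588624 q [ 24.9551  20.4162 -38.0876 100.0152  13.8289  64.3094 -39.3717]
```

{"fn": "step_arm", "kwargs": {
  "deltas": [
    [-1,0.002,0,0,0],
    [-1,0.004,0,0,0],
    [-1,0.006,0,0,0],
    [-1,0.006,0,0,0]
  ]
}}

```text
time_s: 20.65
tool_pos: [0.5846, 0.0449, 0.1073]
tool_rot: [-130.7, 90.0, -152.7]
force: [0.4, -1.2, -1.0]
grip_width: 0.019
```

Run:
```python
from h import *
st()
```

```text
t 20.65 tcp in base mm [ 44.1398   8.4206 107.3064] zyaw -21.940732361797277 F base [ 0.8656 -0.9803 -0.9654] w 0.018994708141256297 q [ 24.8246  20.8061 -37.9606 100.3441  14.1115  63.6974 -39.5792]
```

{"fn": "step_arm", "kwargs": {
  "deltas": [
    [-1,0,-0.0006,0,0],
    [-1,0.003,-0.0006,0,0],
    [-1,0.006,-0.0006,0,0],
    [-1,0.009,-0.0006,0,0],
    [-1,0.009,-0.0006,0,0]
  ]
}}

```text
time_s: 21.28
tool_pos: [0.5843, 0.0444, 0.0981]
tool_rot: [-152.5, 90.0, -174.4]
force: [0.7, -0.0, -1.0]
grip_width: 0.019
```

Run:
```python
from h import *
st()
```

```text
t 21.275 tcp in base mm [44.0339  7.8482 98.1367] zyaw -21.93672033764027 F base [ 0.6174  0.2201 -0.9995] w 0.019041341617770484 q [ 24.6781  21.3602 -37.7661 100.8412  14.5258  62.7718 -39.8367]
```

{"fn": "step_arm", "kwargs": {
  "deltas": [
    [-1,0.003,0,0,0],
    [-1,0.006,0,0,0],
    [-1,0.009,0,0,0],
    [-1,0.009,0,0,0]
  ]
}}

```text
time_s: 21.78
tool_pos: [0.5843, 0.0444, 0.0892]
tool_rot: [-133.6, 90.0, -155.6]
force: [0.0, 0.1, -1.6]
grip_width: 0.0192
```

Run:
```python
from h import *
st()
```

```text
t 21.775 tcp in base mm [44.1098  7.8262 89.1757] zyaw -21.934714264029218 F base [-0.0008  0.115  -1.5768] w 0.01916669138739704 q [ 24.4681  21.9485 -37.5615 101.2718  14.9797  61.8627 -40.1625]
```

In the bed hole; now seating.

{"fn": "step_arm", "kwargs": {
  "deltas": [
    [-1,0.003,0,0,0],
    [-1,0.006,0,0,0],
    [-1,0.009,0,0,0],
    [-1,0.011,0,0,0],
    [-1,0.012,0,0,0],
    [-1,0.013,0,0,0],
    [-1,0.013,0,0,0]
  ]
}}

```text
time_s: 22.65
tool_pos: [0.5847, 0.0445, 0.0779]
tool_rot: [-44.5, 90.0, -66.5]
force: [-1.6, -0.3, 9.0]
grip_width: 0.0189
```

Run:
```python
from h import *
st()
```

```text
t 22.65 tcp in base mm [44.3692  8.0404 77.8703] zyaw -21.93739728949929 F base [-1.3797 -0.8799  8.9568] w 0.018902242053603108 q [ 24.1507  22.7266 -37.2839 101.7704  15.6202  60.7162 -40.6493]
```

{"fn": "step_arm", "kwargs": {
  "deltas": [
    [-1,-0.002,0,0,0],
    [-0.4,-0.002,0,0,0],
    [-0.1,-0.002,0,0,0],
    [0,-0.002,0,0,0],
    [0,-0.002,0,0,0],
    [0,-0.02,0,0,0],
    [0,-0.05,0,0,0],
    [0,-0.075,-0.02,-0.01,0],
    [0,-0.075,-0.05,-0.02,0],
    [0,-0.075,-0.073,-0.03,0],
    [0,-0.075,-0.073,-0.03,0],
    [0,-0.075,-0.073,-0.03,0]
  ]
}}

```text
time_s: 24.15
tool_pos: [0.5302, -0.0112, 0.1525]
tool_rot: [29.1, 89.9, 7.1]
force: [0.6, -0.2, 0.3]
grip_width: 0.0436
```

Run:
```python
from h import *
st()
m=camera_model('wrist');im,d=read_camera('wrist'); C=cloud('wrist',d,m)
L=lambda u,v,h: Rb.T@(atz(m,u,v,h)-B)*1000
for r in regions_of('wrist','pin_handle')[:1]:
    P=(C[r['pixels']&(d>0)]-B)@Rb*1000; print(r['p'],r['pixel'],'max z',np.percentile(P[:,2],95),'centre',np.mean(P[P[:,2]>np.percentile(P[:,2],90)-4],0))
i2,_=read_camera('scene')
save('w5',im[0:230,60:400],2.2); save('s5',i2[170:300,80:460],2)
```

```text
t 24.15 tcp in base mm [ 14.7042 -63.9774 152.4943] zyaw -21.905838897852327 F base [0.5777 0.0625 0.2576] w 0.043579139873802124 q [ 33.5605  10.5289 -38.4665 105.5594   7.1301  66.2145 -29.2145]
0.87 [295.3, 98.5] max z 87.56173909742681 centre [44.3677  9.663  86.3641]
```

View pics/w5.png

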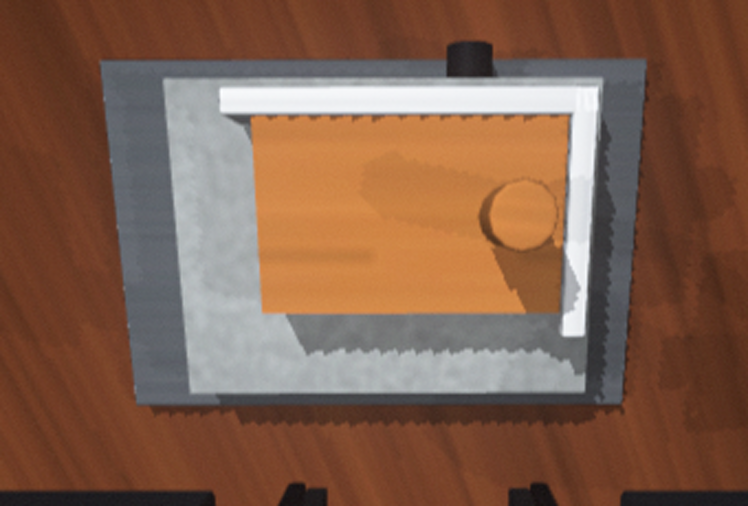

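View pics/s5.png

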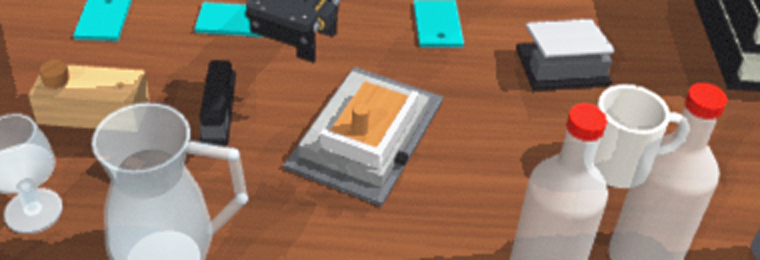

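The pin stands in the squared stack with its handle at (522,215) in the first crop and its top at about 88 mm, which is the seated height. In the scene view the stub is still in the rack, nothing else appears disturbed, and the gripper is clear. Handing in.

```bash
python3 -c "
from h import *
print(env.sign_off())"
```

```text
the job is handed in; nothing more can be done
None
```

The stack is squared against both fences and bound with the long pin. The pin is released and the job was handed in at about 24 s of the 72 s allowed.

- **Squaring:** I pushed the plates against the side fence, then the end fence, then the side fence again. The second side push stopped at the same place as the first. In the last wrist image the top plate lies along both fences. Slight offsets of the two lower plates (under about 1–2 mm) would not show in that view.
- **Pin:** It passed through all three plates and into the bed with side forces of about 1 N. It stopped with about 9 N on the handle at the expected height. After release the camera measured the handle top at 87.6 mm; 88 mm is fully seated.
- **Other things:** In the last scene picture the stub pin is still in the rack and the jug, glass, stapler, mug, bottles and punch look undisturbed. I judged this by eye and did not measure their positions.
- **Disagreement:** The wrist camera and the push contacts differed by about 2 mm on where the fences and hole are. I used the camera only for the distance from pin to hole, which agreed with the contacts to within about 0.5 mm, and made two small corrections (1.5 mm and 0.6 mm) during the insertion.

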